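Pack the gauge kit: plug gauge below, hook-on basket above

TASK

Pack the blue kit box: first lay the black-handled plug gauge lengthwise along the yellow pad on the box floor, then hang the steel basket inside the box, its bent lip hooked over the rim of the box's far wall (the long wall with the white patch inside), about the middle, so that it hangs roughly level above the gauge without touching it. Set both down rather than dropping them, and leave the V-block, brass weight and oil bottle where they stand.

Things in the scene. Friction and masses are not known exactly. Their poses are not given: they have to be found in the camera images.
- kit_box: Open blue sheet-steel box, fixed: 158 (x) x 208 (y) x 84 mm high, walls 4 mm, inside 150 x 200 mm, inner floor 3 mm above the bench. Origin: centre of its underside. +x points from the near to the far long wall (away from the robot, turned by up to 0.35 rad); y runs along the long walls; z up. The far wall has a white patch on its inner face.
- far_rim (a point): Middle of the top edge of the box's far long wall, centred in the 4 mm wall thickness: 77 mm along box +x, 84 mm above the bench. Axes as the box.
- pad (a point): Centre of the top of the yellow pad on the box floor, 124 mm long along box x, 50 mm wide along box y, its top 4.5 mm above the bench; it lies at the middle of the box. Axes as the box.
- gauge_centre (a point): Centre of the loose double-ended plug gauge, half-way up: 112 mm long along its x axis, black six-sided handle 27 mm wide (y), 24 mm high (z), over x from -38 to +26 mm, steel ends 18 to 20 mm in diameter; about 0.14 kg. It starts flat on the bench, left or right of the box, x within 0.6 rad of ahead. Either end may point to the far wall.
- basket_grip (a point): Centre of the red grip bar of the loose steel hook-on basket: 16 mm thick (x), 66 mm long (y), 16 mm high, 85 mm above the basket's underside; nothing under its middle 50 mm is higher than 41 mm above the underside. The centre of mass lies about below it. Axes as the basket: +x to the side with the lip, y along the lip and bar, z up.
- hook (a point): Point in the basket's lip that should rest on the rim: mid-throat, under the lip's flat part; from the grip centre 38 mm along +x and 47 mm down. Lip 70 mm wide (y). Throat 8 mm wide: 4 mm to the lip-side wall, 4 mm to the tongue, which flares outward going down and ends 18 mm below this point (mouth 18 mm wide). Hung, the basket sags forward about 0.1 rad.
- basket: The basket, about 0.25 kg; origin at the centre of its underside, 85 mm below the grip centre and 4 mm from it along -x. Body 76 (x) x 110 mm (y; 121 over the handle legs), walls 30 mm high, lip-side wall 41 mm, its outer face at x = +38 mm. It starts upright on the bench beside the box, lip side away from the robot within 0.6 rad.
- plug_gauge: The same plug gauge; this origin is the centre of its underside.
- vee_centre (a point): Bystander: centre of a steel V-block, 40 x 44 x 34 mm high.
- weight_centre (a point): Bystander: centre of a brass knobbed test weight, 28 mm in diameter, 45 mm high.
- bottle_centre (a point): Bystander: centre of a blue oil bottle with a white spout, 43 mm in diameter, 126 mm high.
Things that resemble listed ones, but are neither listed nor needed, are in the scene too. There is more than one size of the basket; the one meant has the size given above.

How it is judged:
By the outcome, as a careful person would: the job done as asked, in the order asked, and still so for the second after the job is handed in, with the robot touching nothing.
It also fails if it takes over 72 s, if anything falls off the work surface, if the arm or the gripper's body presses on something with over 40 N, if the wrist force passes 120 N, or if a joint passes its speed limit or range.

ROBOT

A 7-joint arm with a two-finger parallel gripper is mounted at the origin on a cart in front of the work surface, level with it; the furniture and walls round the work are solid. World frame = base frame: x ahead of the robot, y to its left, z up, the work surface at z = 0. Lengths are in m, angles in rad, forces in N, time in s.
With the tool pointing down it reaches from about 0.425 to 0.875 m from the base axis. Payload 4.7 kg.
Tool frame: the origin (TCP) lies where the fingers leave the gripper's body, on its centre line; the fingertips stand 70 mm ahead of it and the grasp point (between the pads) lies 51 mm ahead of it; z points along the fingers, y is the line along which they close (so a half turn about z gives the same grasp; the last joint's range is limited). The gripper opens to 87 mm and grips with 3 to 60 N. Pads are 19 mm wide; open, the fingers measure 117 mm over their backs; the gripper's body (75 mm by 190 mm) begins 51 mm behind the grasp point.
Start: joints at [1.328, 0.321, -0.07, 1.45, 0.023, 1.371, -0.057], TCP at [0.165, -0.629, 0.292] pointing down, gripper open.
Joint ranges: [-2.86, 2.86], [-0.3, 2.09], [-1.38, 1.24], [0.06, 2.45], [-1.56, 4.7], [0.09, 2.05], [-2.69, 2.69]. Speed limits (rad/s): [2.57, 2.57, 3.14, 3.14, 3.14, 3.14, 3.14].

INTERFACE

Orientations are given as a rotation vector (axis times angle).
In Python, from bench import ctrl gives the robot as it stands.
- The arm moves only by the tool play_rows, never from a script. Its argument "increments" is a list that holds one entry, the list of rows, each a list of 7 numbers: the shift along the tool's x, y, z as a fraction of full scale, then the turn, a rotation vector about the tool's x, y, z as a fraction of full scale, then the gripper command: -1 is shut, 1 is fully open, values between are in proportion. A call has 1 to 8 rows; each row is the pose to reach, as a shift and turn from the pose commanded when the call began, along the tool's axes at that moment; what a row does not reach only later rows make up. Full scale, the value 1, is 0.1 m for a shift and 90 degrees for a turn. A row lasts 1/10 s, in which the tool goes at most 50 mm and 8.59 degrees, less where a joint would pass 70% of its speed; a pose out of reach is approached as far as the arm can. A call with a number of a shift or a turn outside -1 to 1 is refused whole. A call with a gripper value outside its range is refused whole. The fingers move at their own pace and stop on an object; "squeeze" is the grip in N (left out, the last holds). Time passes only in rows, so rows that repeat a pose let the fingers close. It gives the time, the measured TCP pose, the force, the opening and the grip force at its end, in the units of the state.
- ctrl.get_state(): the state, without advancing time (a new reading comes with each control period).
- ctrl.get_image(name): name is "side" or "top"; returns the picture (480x640x3 uint8, red, green, blue); there is no depth.
- ctrl.get_calibration(name): a dict with "vertical_fov" (degrees; the focal length in pixels is half the picture's height over the tangent of half this angle, whatever the lens; pixels are square), "cx", "cy" (the principal point, pixels), "dist_coeffs" ([k1, k2, p1, p2, k3] as OpenCV has them; the pictures are not rectified), "R" (3x3) and "t" (3): a world point X has camera coordinates R X + t. Camera axes: x right, y down, z forward; pixel columns grow to the right and rows downward; lengths in m; the calibration is good to about 2 mm. A picture is of the moment at which its call begins. get_calibration takes no time and is no camera call.
- ctrl.close_job(): hands the job in; it is judged then, once.
The state is a dict: "time": time; "joint_positions": joint angles; "qd": joint speeds; "joint_torque": joint torques, N m; "position": TCP position; "tool_rot": TCP orientation; "ft_force": force on the tool from outside, world axes, zero at the start; "torque": the same for the moment, N m; "grip_width": opening from 0.0 (shut) to 1.0 (fully open); "grip_force": force on a finger pad.
Only numpy, scipy, OpenCV 4.12 (cv2) and the standard library are available. Lean on these libraries where they do the work, as an engineer would, in place of code of your own. Each camera call takes 0.05 s, during which the arm holds its last target. There are 200 camera calls.

## Working session

There is one attempt and no reset: what is moved stays moved. The work goes in short steps, Python scripts to look and compute and a tool call to move; the robot and the scene stay as the last step left them, time stands still between calls to the robot, and variables do not carry over. Pictures are saved under pics/ and viewed, at most 10 in all, crops included, and the job is handed in when it is done.

Besides the shell and the picture viewer there is one more tool, called after ">>>" as name(argument=value, ...) on one line, values as JSON. play_rows: Moves the arm, as the interface text tells. Shift numbers are shares of 0.1 m and turn numbers shares of 90 degrees, none past 1 either way. Its arguments: {"type":"object","properties":{"increments":{"type":"array"},"squeeze":{"type":"number"}},"required":["increments"]}

```bash
mkdir -p pics; ls; python3 - <<'E'
from bench import ctrl
import cv2,numpy as np
s=ctrl.get_state();print({k:np.round(v,3).tolist() for k,v in s.items()})
for n in("side","top"):
    cv2.imwrite(f"pics/{n}0.png",ctrl.get_image(n)[:,:,::-1])
    c=ctrl.get_calibration(n);print(n,c)
E
```

```text
pics
{'time': 0.0, 'joint_positions': [1.328, 0.322, -0.07, 1.452, 0.023, 1.371, -0.057], 'qd': [0.001, 0.002, 0.001, 0.001, 0.004, 0.0, 0.0], 'joint_torque': [0.0, -49.129, -0.404, -31.253, -0.064, 0.044, 0.0], 'position': [0.165, -0.628, 0.291], 'tool_rot': [-3.114, -0.402, 0.001], 'ft_force': [-0.702, 0.608, 0.699], 'torque': [0.008, 0.023, -0.025], 'grip_force': 0.0, 'grip_width': 1.001}
side {'vertical_fov': 46.33327831928189, 'cx': 310.36244653459994, 'cy': 238.87165877821192, 'dist_coeffs': array([0.00073186, 0.        , 0.        , 0.        , 0.        ]), 'R': array([[-0.93121876,  0.36427386,  0.01166896],
       [ 0.19916263,  0.5354253 , -0.82076427],
       [-0.30523083, -0.76198707, -0.57114783]]), 't': array([ 0.55470453, -0.0113088 ,  1.6836707 ])}
top {'vertical_fov': 56.539471536256286, 'cx': 326.4943722658546, 'cy': 245.01634879937416, 'dist_coeffs': array([-0.10538623,  0.        ,  0.        ,  0.        ,  0.        ]), 'R': array([[ 0.10692941, -0.9942599 ,  0.00365508],
       [-0.97009065, -0.10513441, -0.21879415],
       [ 0.21792253,  0.01984977, -0.97576419]]), 't': array([-0.10581043,  0.54846595,  1.02090417])}
```

View pics/top0.png

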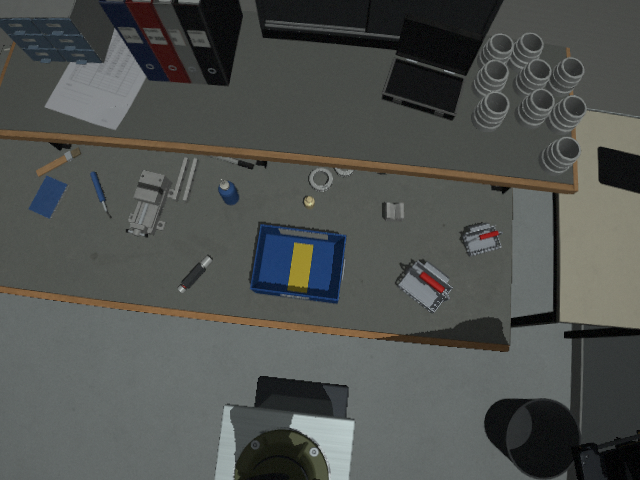

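View pics/side0.png

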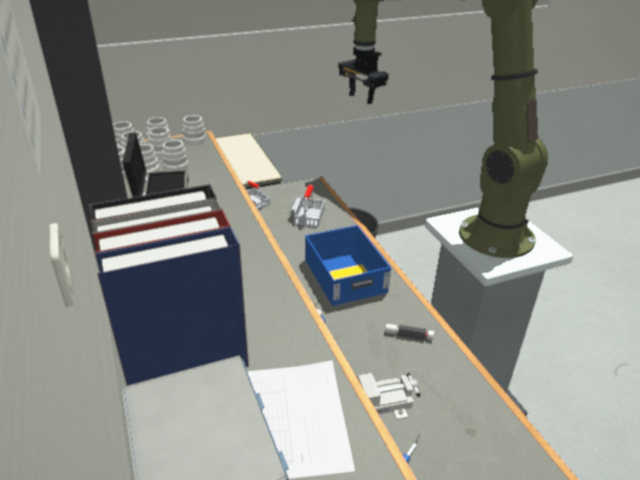

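Top view: box around (300,262) with its white patch at the top wall (305,233), black-handled gauge at (196,273). There are two baskets with red bars, at (425,284) and (482,238). The one at (425,284) looks larger, so I'll measure both and confirm in a crop.

```bash
cat > h.py <<'E'
from bench import ctrl
import cv2,numpy as np
from scipy.spatial.transform import Rotation as Rot
C={n:ctrl.get_calibration(n) for n in("side","top")}
def K(n):
    c=C[n];f=240/np.tan(np.radians(c["vertical_fov"]/2));return np.array([[f,0,c["cx"]],[0,f,c["cy"]],[0,0,1.]])
def ray(n,px):
    c=C[n];p=cv2.undistortPoints(np.array(px,float).reshape(-1,1,2),K(n),c["dist_coeffs"]).reshape(-1,2)
    d=np.c_[p,np.ones(len(p))]@c["R"];return -c["R"].T@c["t"],d/np.linalg.norm(d,axis=1)[:,None]
def plane(n,px,z):
    o,d=ray(n,px);return o+d*((z-o[2])/d[:,2])[:,None]
def proj(n,X):
    c=C[n];return cv2.projectPoints(np.array(X,float).reshape(-1,1,3),cv2.Rodrigues(c["R"])[0],c["t"],K(n),c["dist_coeffs"])[0].reshape(-1,2)
def tri(p1,p2):
    o1,d1=ray("side",p1);o2,d2=ray("top",p2);out=[]
    for a,b in zip(d1,d2):
        A=[np.eye(3)-np.outer(v,v) for v in(a,b)];X=np.linalg.solve(A[0]+A[1],A[0]@o1+A[1]@o2)
        out.append((X,np.linalg.norm(A[0]@(X-o1))+np.linalg.norm(A[1]@(X-o2))))
    return out
def blobs(im,lo,hi,roi,amin=10):
    x0,y0,x1,y1=roi;h=cv2.cvtColor(im[y0:y1,x0:x1],cv2.COLOR_RGB2HSV);m=cv2.inRange(h,np.array(lo),np.array(hi))
    cs,_=cv2.findContours(m,cv2.RETR_EXTERNAL,cv2.CHAIN_APPROX_NONE,offset=(x0,y0))
    return [(cv2.contourArea(c),np.round(np.array(cv2.minAreaRect(c)[0]),1),np.round(cv2.boxPoints(cv2.minAreaRect(c)),1)) for c in sorted(cs,key=cv2.contourArea)[::-1] if cv2.contourArea(c)>amin]
E
python3 - <<'E'
from h import *
t=ctrl.get_image("top");s=ctrl.get_image("side")
a=cv2.resize(t[215:320,390:510],None,fx=3.3,fy=3.3,interpolation=cv2.INTER_CUBIC)
b=cv2.resize(s[175:235,240:335],(396,250),interpolation=cv2.INTER_CUBIC)
g=cv2.resize(t[215:305,170:355],(396,193),interpolation=cv2.INTER_CUBIC)
out=np.vstack([b,g]);H=max(len(a),len(out))
pad=lambda i:cv2.copyMakeBorder(i,0,H-len(i),0,0,cv2.BORDER_CONSTANT)
cv2.imwrite("pics/crop1.png",np.hstack([pad(a),pad(out)])[:,:,::-1])
for n,im,roi in(("top",t,(380,200,520,330)),("side",s,(230,170,340,230))):
    for A,c,p in blobs(im,(0,150,80),(8,255,255),roi):print("red",n,A,c,p.tolist())
for n,im,roi in(("top",t,(240,210,360,310)),("side",s,(300,220,400,310))):
    for A,c,p in blobs(im,(20,150,80),(35,255,255),roi):print("yel",n,A,c,p.tolist(),np.round(plane(n,p,.0045),4).tolist())
for n,im,roi in(("top",t,(165,240,225,305)),("side",s,(375,315,445,350))):
    for A,c,p in blobs(im,(0,0,0),(180,255,50),roi):print("blk",n,A,c,p.tolist(),np.round(plane(n,p,.012),4).tolist())
E
```

```text
red top 153.0 [431.9 282. ] [[419.1000061035156, 276.20001220703125], [423.0, 271.0], [444.70001220703125, 287.70001220703125], [440.79998779296875, 292.8999938964844]]
red top 58.5 [488.7 234.9] [[479.20001220703125, 235.1999969482422], [496.8999938964844, 230.1999969482422], [498.20001220703125, 234.5], [480.5, 239.60000610351562]]
red side 44.5 [308.8 190.6] [[304.6000061035156, 195.1999969482422], [308.20001220703125, 184.39999389648438], [313.0, 186.0], [309.3999938964844, 196.8000030517578]]
red side 23.0 [253.3 184.4] [[248.1999969482422, 185.10000610351562], [249.10000610351562, 181.5], [258.29998779296875, 183.8000030517578], [257.3999938964844, 187.39999389648438]]
yel top 770.0 [300.3 265.2] [[287.70001220703125, 285.20001220703125], [293.79998779296875, 242.39999389648438], [313.0, 245.10000610351562], [306.8999938964844, 288.0]] [[0.4562, 0.0404, 0.0045], [0.5671, 0.0387, 0.0045], [0.5653, -0.0109, 0.0045], [0.4544, -0.0082, 0.0045]]
yel side 171.5 [348.  271.3] [[331.5, 271.6000061035156], [363.1000061035156, 264.70001220703125], [364.5, 271.1000061035156], [332.8999938964844, 278.0]] [[0.5325, -0.0042, 0.0045], [0.4386, -0.0019, 0.0045], [0.4475, 0.0252, 0.0045], [0.5399, 0.0225, 0.0045]]
blk top 219.0 [193.2 275.2] [[180.6999969482422, 281.20001220703125], [198.10000610351562, 262.20001220703125], [205.6999969482422, 269.1000061035156], [188.3000030517578, 288.20001220703125]] [[0.4352, 0.3097, 0.012], [0.4881, 0.2734, 0.012], [0.4728, 0.2511, 0.012], [0.4199, 0.2873, 0.012]]
```

View pics/crop1.png

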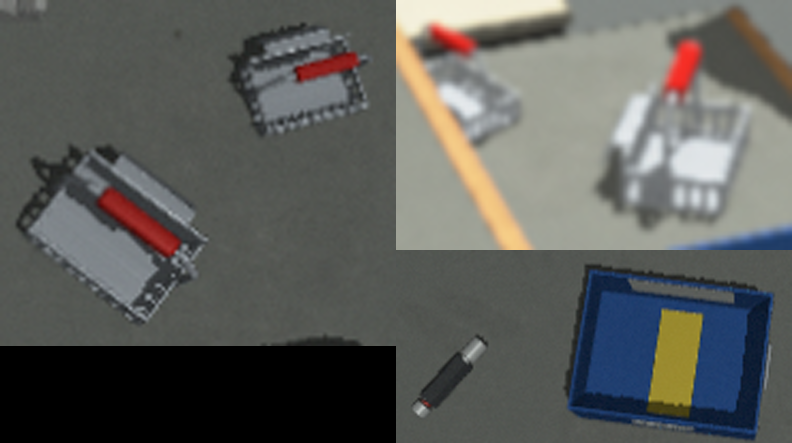

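The crop confirms two baskets. The one at (425,284) has a red bar about 27 px long, and the one at (482,238) about 18 px. I'll check the bar lengths in metres next. The gauge's long steel end points far, toward (208,259). The box's white patch is on the far wall.

```bash
python3 - <<'E'
from h import *
t=ctrl.get_image("top");s=ctrl.get_image("side")
for n in C: print(n,"cam",np.round(-C[n]["R"].T@C[n]["t"],3))
def axis(P):
    e=[(P[i]+P[(i+1)%4])/2 for i in range(4)];a=e[0]-e[2];b=e[1]-e[3]
    return np.round(P.mean(0),4),np.round([np.linalg.norm(a),np.linalg.norm(b)],4),np.round(np.arctan2([a[1],b[1]],[a[0],b[0]]),3)
for b in blobs(t,(0,150,60),(8,255,255),(380,200,520,330)):print("bar",axis(plane("top",b[2],.088)))
for p,q in(((308.8,190.6),(431.9,282)),((253.3,184.4),(488.7,234.9))):print("tri",tri([p],[q]))
for b in blobs(t,(20,120,25),(38,255,255),(240,210,360,310),60):print("pad",b[0],b[2].tolist(),axis(plane("top",b[2],.0045)))
# box outline
b=blobs(t,(100,100,20),(125,255,255),(240,210,360,310),500)
for x in b:print("box",x[0],x[2].tolist(),axis(plane("top",x[2],.084)))
# gauge whole: bg difference
roi=t[240:305,165:225].astype(int);bg=np.median(roi.reshape(-1,3),0);m=(np.abs(roi-bg).max(2)>22).astype(np.uint8)*255
cs,_=cv2.findContours(m,cv2.RETR_EXTERNAL,cv2.CHAIN_APPROX_NONE,offset=(165,240));c=max(cs,key=cv2.contourArea);P=cv2.boxPoints(cv2.minAreaRect(c))
print("gauge",cv2.contourArea(c),P.tolist(),axis(plane("top",P,.012)))
a=np.hstack([cv2.resize(t[215:310,245:355],None,fx=5,fy=5,interpolation=cv2.INTER_NEAREST),cv2.copyMakeBorder(cv2.resize(s[220:310,295:395],(250,225),interpolation=cv2.INTER_CUBIC),0,250,0,0,cv2.BORDER_CONSTANT)])
cv2.imwrite("pics/crop2.png",a[:,:,::-1])
# shelf edge
print("shelf? side pts",tri([(350,355)],[(100,143)]))
E
```

```text
side cam [1.033 1.087 0.946]
top cam [ 0.321 -0.068  1.117]
bar (array([ 0.4889, -0.3009,  0.088 ]), array([0.0633, 0.0163]), array([ 1.018, -0.576]))
bar (array([ 0.6177, -0.4333,  0.088 ]), array([0.0111, 0.0468]), array([ 0.321, -1.19 ]))
tri [(array([ 0.48695375, -0.29968567,  0.08925123]), np.float64(0.004421962982714446))]
tri [(array([ 0.62249098, -0.44053302,  0.06330629]), np.float64(0.004925335455807721))]
pad 867.0 [[286.8999938964844, 289.6000061035156], [293.70001220703125, 242.39999389648438], [313.1000061035156, 245.1999969482422], [306.3999938964844, 292.29998779296875]] (array([0.5052, 0.0151, 0.0045]), array([0.0498, 0.1219]), array([ 1.537, -0.021]))
box 5876.0 [[249.10000610351562, 291.70001220703125], [258.1000061035156, 222.8000030517578], [346.3999938964844, 234.39999389648438], [337.5, 303.20001220703125]] (array([0.5024, 0.0162, 0.084 ]), array([0.2104, 0.1659]), array([ 1.547, -0.007]))
gauge 366.0 [[175.41378784179688, 287.0344543457031], [206.08966064453125, 252.52413940429688], [214.15863037109375, 259.6965637207031], [183.48275756835938, 294.2068786621094]] (array([0.4592, 0.2771, 0.012 ]), array([0.0284, 0.1149]), array([ 0.983, -0.586]))
shelf? side pts [(array([0.70480343, 0.47817246, 0.22130922]), np.float64(0.01219493603457341))]
```

View pics/crop2.png

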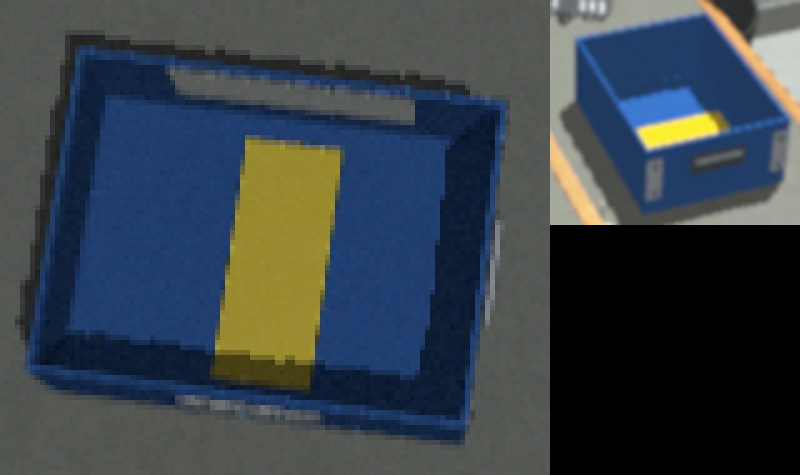

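Crop: the far wall carries the light patch (290,95 in the crop). The far rim runs from (260,224) to (346,235) in the picture, and the pad is centred at (300,267). The larger basket's bar measures 63–66 mm and sits 88 mm high, so it fits the description. The other one's bar is 47 mm long and 63 mm high, so it is the wrong size.

```bash
cat >> h.py <<'E'
def plan(W,now=None):
    """W: list of (x,y,z,yaw) -> rounded tool-frame shares per call"""
    s=ctrl.get_state();p=np.array(s["position"]);R=Rot.from_rotvec(s["tool_rot"])
    for x,y,z,w in W:
        G=Rot.from_euler("z",w)*Rot.from_euler("x",np.pi)
        d=np.round(R.inv().apply(np.array([x,y,z])-p)/.1,3);r=np.round((R.inv()*G).as_rotvec()/(np.pi/2),3)
        print(d.tolist()+r.tolist(),"rows",max(int(np.ceil(np.linalg.norm(d)*2)),int(np.ceil(np.linalg.norm(r)*90/8.59))),"BAD" if max(abs(d).max(),abs(r).max())>1 else "")
        p=p+R.apply(d*.1);R=R*Rot.from_rotvec(r*np.pi/2)
def st():
    s=ctrl.get_state();R=Rot.from_rotvec(s["tool_rot"]).as_matrix()
    print("t",round(s["time"],2),"p",np.round(s["position"],4),"yaw",round(np.arctan2(R[1,0],R[0,0]),3),"z",np.round(R[:,2],3),"F",np.round(s["ft_force"],1),"gw",round(s["grip_width"],3),"gf",round(s["grip_force"],1))
E
python3 - <<'E'
from h import *
P=plane("top",[(260.4,224),(346.4,235),(337.8,300),(251.4,289.4)],.084);print(np.round(P,4).tolist(),P.mean(0))
for a,b in((0,1),(3,2)):d=P[a]-P[b];print("yaw from y edge",np.arctan2(-d[0],d[1]),np.linalg.norm(d))
for a,b in((0,3),(1,2)):d=P[a]-P[b];print("yaw from x edge",np.arctan2(d[1],d[0]),np.linalg.norm(d))
print("shelf",plane("top",[(305,161),(305,167)],.22))
st()
W=[]
for i in range(1,13):
    f=i/12;a=-1.314+f*(1.314+.543);r=.65+f*(.536-.65)
    W.append((r*np.cos(a),r*np.sin(a),.291+(-.12 if i==12 else -.06 if i==11 else 0)*.75,.257+f*(2.548-.257)))
plan(W)
E
```

```text
[[0.5858, 0.1165, 0.084], [0.5809, -0.0914, 0.084], [0.4248, -0.0867, 0.084], [0.4274, 0.1156, 0.084]] [0.50475629 0.01351692 0.084     ]
yaw from y edge -0.02345075304458608 0.20793761071780084
yaw from y edge -0.012863392190477491 0.20234417694843923
yaw from x edge 0.005645908863157884 0.15839946315518802
yaw from x edge -0.02983089494676162 0.15619334435960194
shelf [[0.7008873  0.01642138 0.22      ]
 [0.68707774 0.01476387 0.22      ]]
t 0.3 p [ 0.165  -0.6286  0.2919] yaw 0.257 z [-0.     0.001 -1.   ] F [ 0.2 -0.7  0.3] gw 1.0 gf 0.0
[0.988, -0.17, 0.009, -0.0, 0.0, -0.122] rows 3 
[0.978, -0.135, 0.0, -0.0, -0.0, -0.121] rows 2 
[0.968, -0.1, 0.0, -0.0, -0.0, -0.122] rows 2 
[0.955, -0.064, 0.001, -0.0, -0.0, -0.121] rows 2 
[0.944, -0.032, 0.0, -0.0, -0.0, -0.122] rows 2 
[0.928, 0.002, 0.0, -0.0, -0.0, -0.121] rows 2 
[0.914, 0.032, 0.001, -0.0, -0.0, -0.122] rows 2 
[0.898, 0.064, 0.0, -0.0, -0.0, -0.121] rows 2 
[0.88, 0.092, 0.001, -0.0, -0.0, -0.122] rows 2 
[0.862, 0.121, 0.0, 0.0, -0.0, -0.122] rows 2 
[0.843, 0.148, 0.451, 0.0, -0.0, -0.121] rows 2 
[0.823, 0.173, 0.45, 0.0, -0.0, -0.122] rows 2
```

>>> play_rows(increments=[[[0.99,-0.17,0,0,0,-0.12,1],[0.99,-0.17,0,0,0,-0.12,1],[0.99,-0.17,0,0,0,-0.12,1]]], squeeze=25)

```text
time: 0.6
position: [0.2662, -0.5823, 0.2924]
tool_rot: [-3.058, -0.714, -0.011]
ft_force: [2.4, 0.7, 0.2]
grip_width: 1.0
grip_force: 0.0
```

>>> play_rows(increments=[[[0.98,-0.135,0,0,0,-0.12,1],[0.98,-0.135,0,0,0,-0.12,1],[0.98,-0.135,0,0,0,-0.12,1]]])

```text
time: 0.9
position: [0.3478, -0.5265, 0.2925]
tool_rot: [-2.977, -0.999, -0.01]
ft_force: [0.6, 0.5, 1.0]
grip_width: 1.0
grip_force: 0.0
```

>>> play_rows(increments=[[[0.97,-0.1,0,0,0,-0.12,1],[0.97,-0.1,0,0,0,-0.12,1],[0.97,-0.1,0,0,0,-0.12,1]]])

```text
time: 1.2
position: [0.4186, -0.4601, 0.2927]
tool_rot: [-2.87, -1.274, -0.009]
ft_force: [0.0, 0.1, 0.7]
grip_width: 0.999
grip_force: 0.0
```

>>> play_rows(increments=[[[0.955,-0.065,0,0,0,-0.12,1],[0.955,-0.065,0,0,0,-0.12,1],[0.955,-0.065,0,0,0,-0.12,1]]])

```text
time: 1.5
position: [0.4772, -0.3851, 0.2927]
tool_rot: [-2.738, -1.537, -0.008]
ft_force: [1.2, -0.4, -0.4]
grip_width: 1.002
grip_force: 0.0
```

>>> play_rows(increments=[[[0.945,-0.03,0,0,0,-0.12,1],[0.945,-0.03,0,0,0,-0.12,1],[0.945,-0.03,0,0,0,-0.12,1]]])

```text
time: 1.8
position: [0.5234, -0.3031, 0.2928]
tool_rot: [-2.581, -1.788, -0.008]
ft_force: [-0.5, 0.4, -0.3]
grip_width: 1.0
grip_force: 0.0
```

>>> play_rows(increments=[[[0.93,0,0,0,0,-0.12,1],[0.93,0,0,0,0,-0.12,1],[0.93,0,0,0,0,-0.12,1]]])

```text
time: 2.1
position: [0.5557, -0.2164, 0.2929]
tool_rot: [-2.402, -2.022, -0.007]
ft_force: [0.4, 0.2, 0.3]
grip_width: 1.005
grip_force: 0.0
```

>>> play_rows(increments=[[[0.915,0.03,0,0,0,-0.12,1],[0.915,0.03,0,0,0,-0.12,1],[0.915,0.03,0,0,0,-0.12,1]]])

```text
time: 2.4
position: [0.5739, -0.1272, 0.2929]
tool_rot: [-2.202, -2.238, -0.006]
ft_force: [0.6, 0.4, -0.0]
grip_width: 1.0
grip_force: 0.0
```

>>> play_rows(increments=[[[0.9,0.065,0,0,0,-0.12,1],[0.9,0.065,0,0,0,-0.12,1],[0.9,0.065,0,0,0,-0.12,1]]])

```text
time: 2.7
position: [0.5787, -0.0378, 0.2929]
tool_rot: [-1.983, -2.435, -0.005]
ft_force: [1.5, 0.9, 0.5]
grip_width: 1.004
grip_force: 0.0
```

>>> play_rows(increments=[[[0.88,0.09,0,0,0,-0.12,1],[0.88,0.09,0,0,0,-0.12,1],[0.88,0.09,0,0,0,-0.12,1]]])

```text
time: 3.0
position: [0.5695, 0.0494, 0.2929]
tool_rot: [-1.746, -2.61, -0.004]
ft_force: [0.6, 0.5, 0.9]
grip_width: 0.999
grip_force: 0.0
```

>>> play_rows(increments=[[[0.86,0.12,0,0,0,-0.12,1],[0.86,0.12,0,0,0,-0.12,1],[0.86,0.12,0,0,0,-0.12,1],[0.86,0.12,0,0,0,-0.12,1]]])

```text
time: 3.4
position: [0.5497, 0.1268, 0.2923]
tool_rot: [1.505, 2.756, -0.001]
ft_force: [0.5, -1.0, -0.1]
grip_width: 0.998
grip_force: 0.0
```

```bash
python3 - <<'E'
from h import *
st()
plan([(.50,.21,.22,2.4),(.459,.277,.15,2.548),(.459,.277,.075,2.548)])
E
```

```text
t 3.4 p [0.5497 0.1268 0.2923] yaw 2.142 z [ 0.    -0.001 -1.   ] F [ 0.5 -1.  -0.1] gw 0.998 gf 0.0
[0.969, 0.032, 0.722, -0.0, 0.001, -0.164] rows 3 
[0.755, 0.217, 0.701, -0.0, -0.0, -0.095] rows 3 
[-0.001, -0.0, 0.75, -0.0, -0.0, 0.0] rows 2
```

>>> play_rows(increments=[[[0.97,0.03,0.72,0,0,-0.164,1],[0.97,0.03,0.72,0,0,-0.164,1],[0.97,0.03,0.72,0,0,-0.164,1],[0.97,0.03,0.72,0,0,-0.164,1]]])

```text
time: 3.8
position: [0.4979, 0.2105, 0.2183]
tool_rot: [-1.136, -2.926, 0.004]
ft_force: [0.3, -0.2, 0.3]
grip_width: 0.996
grip_force: 0.0
```

>>> play_rows(increments=[[[0.755,0.217,0.7,0,0,-0.095,1],[0.755,0.217,0.7,0,0,-0.095,1],[0.755,0.217,0.7,0,0,-0.095,1],[0.755,0.217,0.7,0,0,-0.095,1],[0.755,0.217,0.7,0,0,-0.095,1],[0.755,0.217,0.7,0,0,-0.095,1]]])

```text
time: 4.4
position: [0.4611, 0.2758, 0.1514]
tool_rot: [0.923, 3.0, 0.001]
ft_force: [0.3, -0.8, 0.2]
grip_width: 1.0
grip_force: 0.0
```

```bash
python3 - <<'E'
from h import *
st()
t=ctrl.get_image("top");s=ctrl.get_image("side")
a=cv2.resize(t[225:325,140:260],(600,500),interpolation=cv2.INTER_CUBIC)
b=cv2.resize(s[280:360,360:460],(200,160),interpolation=cv2.INTER_CUBIC)
cv2.imwrite("pics/c3.png",np.hstack([a,cv2.copyMakeBorder(b,0,340,0,0,0)])[:,:,::-1])
plan([(.459,.277,.075,2.548)])
E
```

```text
t 4.4 p [0.4611 0.2758 0.1514] yaw 2.544 z [ 0.002 -0.    -1.   ] F [ 0.3 -0.8  0.2] gw 1.0 gf 0.0
[0.016, -0.003, 0.761, 0.001, 0.001, -0.002] rows 2
```

View pics/c3.png

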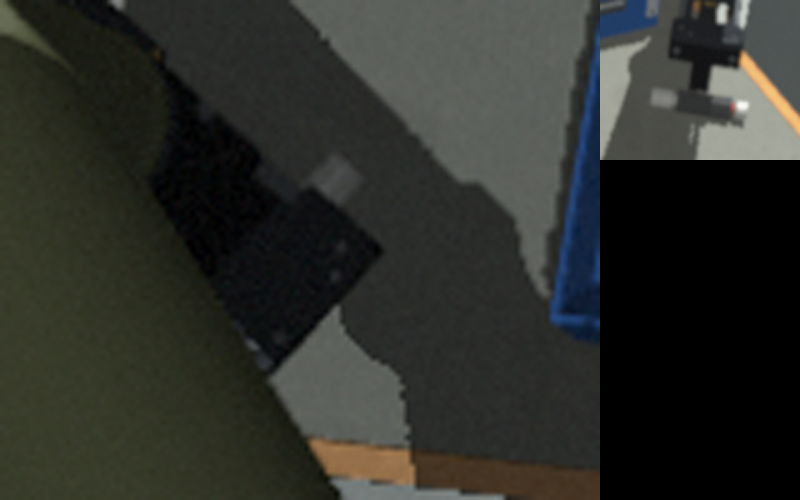

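The gripper stands over the gauge and is in line with it (side inset). Descend and grip.

>>> play_rows(increments=[[[0.015,0,0.4,0,0,0,1],[0.015,0,0.6,0,0,0,1],[0.015,0,0.76,0,0,0,1],[0.015,0,0.76,0,0,0,1],[0.015,0,0.76,0,0,0,1]]])

```text
time: 5.0
position: [0.458, 0.2786, 0.0748]
tool_rot: [0.918, 3.004, 0.001]
ft_force: [0.4, 0.2, 0.6]
grip_width: 1.005
grip_force: 0.0
```

>>> play_rows(increments=[[[0,0,0,0,0,0,-1],[0,0,0,0,0,0,-1],[0,0,0,0,0,0,-1],[0,0,0,0,0,0,-1],[0,0,0,0,0,0,-1],[0,0,0,0,0,0,-1],[0,0,0,0,0,0,-1],[0,0,0,0,0,0,-1]]], squeeze=30)

```text
time: 5.8
position: [0.4573, 0.2784, 0.0742]
tool_rot: [-0.918, -3.004, 0.0]
ft_force: [-0.9, -0.4, 1.3]
grip_width: 0.357
grip_force: 0.3
```

```bash
python3 - <<'E'
from h import *
st()
E
```

```text
t 5.8 p [0.4573 0.2784 0.0742] yaw 2.549 z [-0. -0. -1.] F [-0.9 -0.4  1.3] gw 0.357 gf 0.3
```

>>> play_rows(increments=[[[0,0,0,0,0,0,-1],[0,0,0,0,0,0,-1],[0,0,0,0,0,0,-1],[0,0,0,0,0,0,-1],[0,0,0,0,0,0,-1],[0,0,0,0,0,0,-1]]])

```text
time: 6.4
position: [0.4574, 0.2784, 0.0741]
tool_rot: [-0.918, -3.004, 0.0]
ft_force: [-0.7, -0.8, -1.6]
grip_width: 0.297
grip_force: 30.0
```

>>> play_rows(increments=[[[0,0,-0.3,0,0,0,-1],[0,0,-0.6,0,0,0,-1],[0,0,-0.9,0,0,0,-1],[0,0,-1,0,0,0,-1],[0,0,-1,0,0,0,-1]]])

```text
time: 6.9
position: [0.4582, 0.2788, 0.1752]
tool_rot: [0.918, 3.002, 0.003]
ft_force: [0.4, -0.4, -1.5]
grip_width: 0.291
grip_force: 30.0
```

```bash
python3 - <<'E'
from h import *
st()
t=ctrl.get_image("top");s=ctrl.get_image("side");
a=cv2.resize(t[200:320,140:340],(600,360),interpolation=cv2.INTER_CUBIC)
b=cv2.resize(s[230:360,340:480],None,fx=1.8,fy=1.8,interpolation=cv2.INTER_CUBIC)
b=cv2.resize(s[230:350,350:470],(200,200),interpolation=cv2.INTER_CUBIC)
cv2.imwrite("pics/c4.png",np.hstack([a,cv2.copyMakeBorder(b,0,160,0,0,0)])[:,:,::-1])
yb=-.02+np.pi
plan([(.50,.19,.19,2.8),(.51,.10,.19,yb),(.505,.0145,.19,yb),(.505,.0145,.12,yb)])
E
```

```text
t 6.9 p [0.4582 0.2788 0.1752] yaw 2.548 z [ 0.003  0.001 -1.   ] F [ 0.4 -0.4 -1.5] gw 0.291 gf 30.0
[-0.848, -0.488, -0.17, -0.001, -0.0, -0.16] rows 2 
[-0.396, -0.814, -0.001, 0.0, -0.0, -0.205] rows 3 
[0.033, -0.855, 0.0, 0.0, -0.0, 0.0] rows 2 
[-0.0, -0.001, 0.7, 0.0, -0.0, 0.0] rows 2
```

View pics/c4.png

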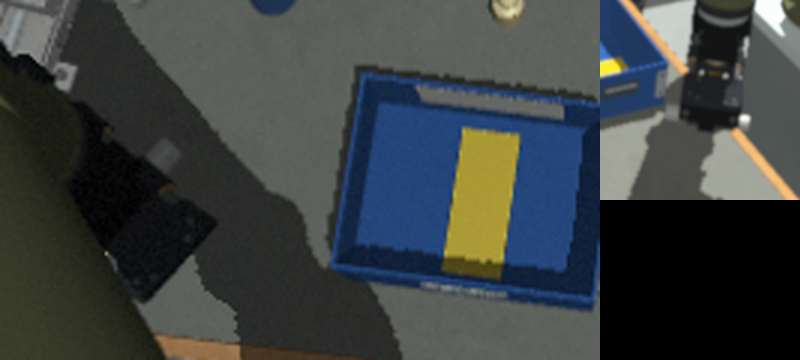

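The gauge is held level, with its steel end visible at about (195,250) in the picture. Next I check where along its length it is held, then move over the box.

```bash
python3 - <<'E'
from h import *
t=ctrl.get_image("top")
# bright steel end
roi=t[235:262,184:206].astype(int);g=roi.mean(2)
m=((g>75)).astype(np.uint8)*255
cs,_=cv2.findContours(m,cv2.RETR_EXTERNAL,cv2.CHAIN_APPROX_NONE,offset=(184,235))
for c in sorted(cs,key=cv2.contourArea)[::-1][:2]:
    P=plane("top",cv2.boxPoints(cv2.minAreaRect(c)),.113);d=P-np.array([.4582,.2788,.113]);u=np.array([np.cos(-.593),np.sin(-.593)])
    print(cv2.contourArea(c),"along",np.round(d[:,:2]@u,4),"across",np.round(d[:,:2]@[-u[1],u[0]],4))
E
```

```text
0.0 along [0.0898 0.0898 0.0898 0.0898] across [0.01 0.01 0.01 0.01]
0.0 along [0.0502 0.0502 0.0502 0.0502] across [0.0015 0.0015 0.0015 0.0015]
```

>>> play_rows(increments=[[[-0.85,-0.49,-0.17,0,0,-0.16,-1],[-0.85,-0.49,-0.17,0,0,-0.16,-1],[-0.85,-0.49,-0.17,0,0,-0.16,-1],[-0.85,-0.49,-0.17,0,0,-0.16,-1]]])

```text
time: 7.45
position: [0.501, 0.1876, 0.1897]
tool_rot: [-0.543, -3.092, 0.001]
ft_force: [-0.3, 0.9, -2.5]
grip_width: 0.297
grip_force: 30.0
```

>>> play_rows(increments=[[[-0.4,-0.815,0,0,0,-0.205,-1],[-0.4,-0.815,0,0,0,-0.205,-1],[-0.4,-0.815,0,0,0,-0.205,-1],[-0.4,-0.815,0,0,0,-0.205,-1]]])

```text
time: 7.85
position: [0.5101, 0.0996, 0.19]
tool_rot: [-0.034, -3.139, -0.0]
ft_force: [0.1, 1.1, -1.0]
grip_width: 0.296
grip_force: 30.0
```

>>> play_rows(increments=[[[0.03,-0.855,0,0,0,0,-1],[0.03,-0.855,0,0,0,0,-1],[0.03,-0.855,0,0,0,0,-1],[0.03,-0.855,0,0,0,0,-1],[0.03,-0.855,0,0,0,0,-1],[0.03,-0.855,0,0,0,0,-1]]])

```text
time: 8.45
position: [0.5061, 0.0172, 0.1912]
tool_rot: [-0.025, -3.141, -0.001]
ft_force: [0.5, -0.2, -1.6]
grip_width: 0.298
grip_force: 30.0
```

```bash
python3 - <<'E'
from h import *
st();yb=-.02+np.pi
plan([(.505,.0145,.10,yb)])
E
```

```text
t 8.45 p [0.5061 0.0172 0.1912] yaw 3.125 z [-0.     0.001 -1.   ] F [ 0.5 -0.2 -1.6] gw 0.298 gf 30.0
[0.011, -0.028, 0.912, 0.001, -0.0, 0.002] rows 2
```

>>> play_rows(increments=[[[0.01,-0.028,0.4,0,0,0,-1],[0.01,-0.028,0.7,0,0,0,-1],[0.01,-0.028,0.85,0,0,0,-1],[0.01,-0.028,0.85,0,0,0,-1],[0.01,-0.028,0.85,0,0,0,-1],[0.01,-0.028,0.85,0,0,0,-1]]])

```text
time: 9.05
position: [0.5064, 0.0123, 0.1078]
tool_rot: [0.03, 3.139, -0.0]
ft_force: [0.4, 0.2, -2.4]
grip_width: 0.297
grip_force: 30.0
```

```bash
python3 - <<'E'
from h import *
st();yb=-.02+np.pi
t=ctrl.get_image("top");s=ctrl.get_image("side");st()
a=cv2.resize(t[205:310,240:360],(480,420),interpolation=cv2.INTER_CUBIC)
b=cv2.resize(s[200:310,290:400],(320,320),interpolation=cv2.INTER_CUBIC)
cv2.imwrite("pics/c5.png",np.hstack([a,cv2.copyMakeBorder(b,0,100,0,0,0)])[:,:,::-1])
plan([(.505,.0145,.079,yb)])
E
```

```text
t 9.05 p [0.5064 0.0123 0.1078] yaw 3.122 z [ 0.003 -0.    -1.   ] F [ 0.4  0.2 -2.4] gw 0.297 gf 30.0
t 9.15 p [0.5062 0.0119 0.1076] yaw 3.122 z [ 0.003 -0.001 -1.   ] F [-0.8 -0.4 -1.4] gw 0.295 gf 30.0
[0.013, 0.026, 0.286, -0.0, 0.002, 0.0] rows 1
```

View pics/c5.png

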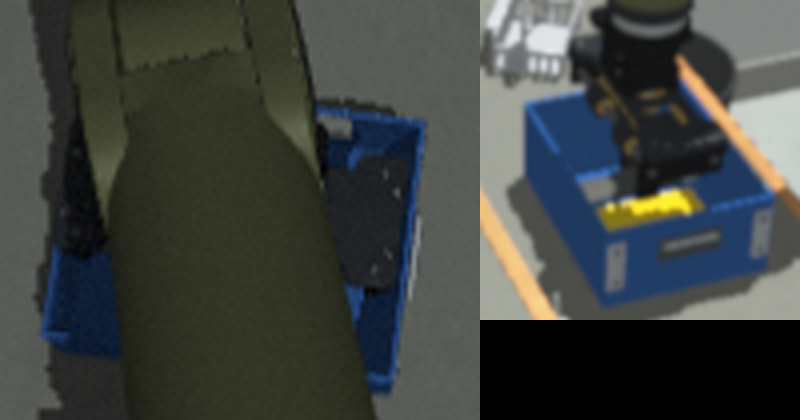

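The gripper body is at right angles over the box between its short walls, with the gauge below it pointing along the pad. Centre it and lower.

>>> play_rows(increments=[[[0.025,0.026,0.0,0,0,0,-1],[0.025,0.026,0.05,0,0,0,-1],[0.025,0.026,0.15,0,0,0,-1],[0.025,0.026,0.2,0,0,0,-1],[0.025,0.026,0.24,0,0,0,-1],[0.025,0.026,0.24,0,0,0,-1]]])

```text
time: 9.75
position: [0.5022, 0.0146, 0.0813]
tool_rot: [-0.031, -3.14, -0.001]
ft_force: [-0.6, -0.1, -1.3]
grip_width: 0.296
grip_force: 30.0
```

>>> play_rows(increments=[[[0,0,0.015,0,0,0,-1],[0,0,0.03,0,0,0,-1],[0,0,0.04,0,0,0,-1],[0,0,0.04,0,0,0,-1]]])

```text
time: 10.15
position: [0.5029, 0.0145, 0.0786]
tool_rot: [0.031, 3.141, -0.001]
ft_force: [-1.9, -0.5, 1.5]
grip_width: 0.294
grip_force: 30.0
```

```bash
python3 - <<'E'
from h import *
st()
E
```

```text
t 10.15 p [0.5029 0.0145 0.0786] yaw 3.122 z [ 0. -0. -1.] F [-1.9 -0.5  1.5] gw 0.294 gf 30.0
```

>>> play_rows(increments=[[[0,0,0.005,0,0,0,-1],[0,0,0.005,0,0,0,-1],[0,0,0.005,0,0,0,-0.2],[0,0,0.005,0,0,0,-0.1],[0,0,0.005,0,0,0,0],[0,0,0.005,0,0,0,0.1],[0,0,0.005,0,0,0,0.1],[0,0,0.005,0,0,0,0.1]]])

```text
time: 10.95
position: [0.5027, 0.0145, 0.0776]
tool_rot: [-0.031, -3.141, 0.0]
ft_force: [-0.9, 0.5, 1.0]
grip_width: 0.543
grip_force: 0.0
```

>>> play_rows(increments=[[[0,0,-0.2,0,0,0,0.1],[0,0,-0.5,0,0,0,0.1],[0,0,-0.9,0,0,0,0.1],[0,0,-1,0,0,0,0.5],[0,0,-1,0,0,0,1]]])

```text
time: 11.45
position: [0.5039, 0.0144, 0.1794]
tool_rot: [0.031, 3.138, -0.002]
ft_force: [-0.5, -0.4, 0.6]
grip_width: 0.66
grip_force: 0.0
```

>>> play_rows(increments=[[[0,0,-0.5,0,0,0,0.3],[0,0,-0.5,0,0,0,0.3]]])

```text
time: 11.65
position: [0.5048, 0.0149, 0.231]
tool_rot: [0.031, 3.136, -0.001]
ft_force: [1.4, 0.6, 0.2]
grip_width: 0.659
grip_force: 0.0
```

```bash
python3 - <<'E'
from h import *
st()
# basket TCP: yaw = psi+pi/2
psi=-.565;w=psi+np.pi/2
plan([(.53,-.07,.235,2.75),(.52,-.15,.235,2.2),(.505,-.23,.235,1.6),(.488,-.3005,.225,w),(.488,-.3005,.175,w)])
E
```

```text
t 11.65 p [0.5048 0.0149 0.231 ] yaw 3.122 z [ 0.006 -0.001 -1.   ] F [1.4 0.6 0.2] gw 0.659 gf 0.0
[-0.269, -0.844, -0.038, 0.0, 0.004, 0.237] rows 3 
[-0.213, -0.777, -0.001, 0.0, -0.0, 0.35] rows 4 
[-0.559, -0.592, -0.0, -0.0, -0.0, 0.382] rows 5 
[-0.7, -0.191, 0.1, -0.0, -0.0, 0.378] rows 4 
[0.0, 0.0, 0.5, -0.0, -0.0, 0.0] rows 1
```

>>> play_rows(increments=[[[-0.27,-0.844,-0.04,0,0,0.237,0.3],[-0.27,-0.844,-0.04,0,0,0.237,0.3],[-0.27,-0.844,-0.04,0,0,0.237,0.3],[-0.27,-0.844,-0.04,0,0,0.237,0.3]]])

```text
time: 12.05
position: [0.5273, -0.0716, 0.2296]
tool_rot: [-0.615, -3.077, -0.001]
ft_force: [0.4, 0.7, 0.3]
grip_width: 0.651
grip_force: 0.0
```

>>> play_rows(increments=[[[-0.213,-0.777,0,0,0,0.35,0.3],[-0.213,-0.777,0,0,0,0.35,0.3],[-0.213,-0.777,0,0,0,0.35,0.3],[-0.213,-0.777,0,0,0,0.35,0.3],[-0.213,-0.777,0,0,0,0.35,0.3]]])

```text
time: 12.55
position: [0.5175, -0.1491, 0.2305]
tool_rot: [-1.42, -2.8, 0.0]
ft_force: [-0.1, -0.7, 0.0]
grip_width: 0.648
grip_force: 0.0
```

>>> play_rows(increments=[[[-0.56,-0.59,0,0,0,0.38,0.3],[-0.56,-0.59,0,0,0,0.38,0.3],[-0.56,-0.59,0,0,0,0.38,0.3],[-0.56,-0.59,0,0,0,0.38,0.3],[-0.56,-0.59,0,0,0,0.38,0.3],[-0.56,-0.59,0,0,0,0.38,0.3]]])

```text
time: 13.15
position: [0.5034, -0.2292, 0.2312]
tool_rot: [-2.176, -2.264, 0.001]
ft_force: [0.5, -0.1, 0.2]
grip_width: 0.651
grip_force: 0.0
```

>>> play_rows(increments=[[[-0.7,-0.19,0.1,0,0,0.378,0.3],[-0.7,-0.19,0.1,0,0,0.378,0.3],[-0.7,-0.19,0.1,0,0,0.378,0.3],[-0.7,-0.19,0.1,0,0,0.378,0.3],[-0.7,-0.19,0.1,0,0,0.378,0.3],[-0.7,-0.19,0.1,0,0,0.378,0.3],[-0.7,-0.19,0.1,0,0,0.378,0.3]]])

```text
time: 13.85
position: [0.4867, -0.3004, 0.2217]
tool_rot: [-2.746, -1.525, 0.0]
ft_force: [0.0, -0.2, -0.3]
grip_width: 0.65
grip_force: 0.0
```

```bash
python3 - <<'E'
from h import *
st()
t=ctrl.get_image("top");s=ctrl.get_image("side")
a=cv2.resize(t[215:310,245:455],(630,285),interpolation=cv2.INTER_CUBIC)
b=cv2.resize(s[150:310,270:400],(244,300),interpolation=cv2.INTER_CUBIC)
c=cv2.resize(t[235:295,275:330],(386,300),interpolation=cv2.INTER_CUBIC)
cv2.imwrite("pics/c6.png",np.vstack([a,np.hstack([b,c])])[:,:,::-1])
plan([(.488,-.3005,.136,-.565+np.pi/2)])
E
```

```text
t 13.85 p [ 0.4867 -0.3004  0.2217] yaw 1.014 z [-0. -0. -1.] F [ 0.  -0.2 -0.3] gw 0.65 gf 0.0
[0.008, 0.011, 0.857, 0.0, 0.0, 0.004] rows 2
```

View pics/c6.png

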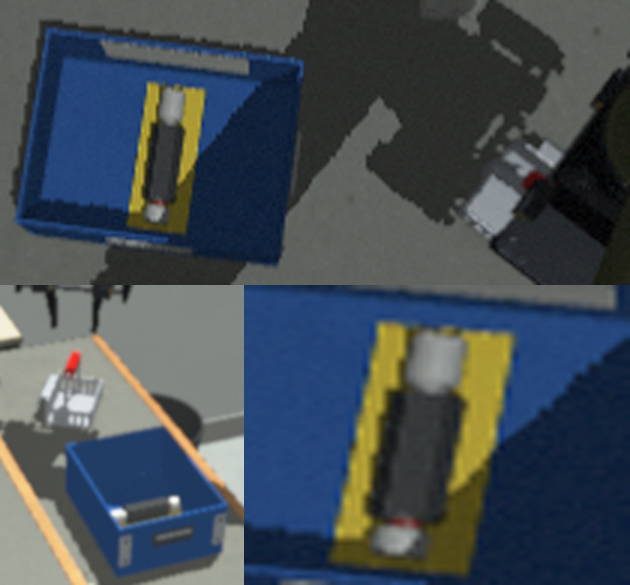

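The gauge lies along the pad, fully on it (pad spans x 128–205 in the upper crop, gauge 145–185). The fingers stand either side of the red bar. Now grasp the basket.

>>> play_rows(increments=[[[0.01,0.01,0.4,0,0,0,0.3],[0.01,0.01,0.7,0,0,0,0.3],[0.01,0.01,0.855,0,0,0,0.3],[0.01,0.01,0.855,0,0,0,0.3],[0.01,0.01,0.855,0,0,0,0.3]]])

```text
time: 14.45
position: [0.4885, -0.3008, 0.1371]
tool_rot: [2.749, 1.519, 0.001]
ft_force: [0.4, 0.5, 0.3]
grip_width: 0.649
grip_force: 0.0
```

>>> play_rows(increments=[[[0,0,0,0,0,0,-1],[0,0,0,0,0,0,-1],[0,0,0,0,0,0,-1],[0,0,0,0,0,0,-1],[0,0,0,0,0,0,-1],[0,0,0,0,0,0,-1],[0,0,0,0,0,0,-1],[0,0,0,0,0,0,-1]]], squeeze=40)

```text
time: 15.25
position: [0.4882, -0.3007, 0.1363]
tool_rot: [2.75, 1.519, 0.0]
ft_force: [1.1, 0.4, 0.0]
grip_width: 0.178
grip_force: 40.0
```

>>> play_rows(increments=[[[0,0,0,0,0,0,-1],[0,0,0,0,0,0,-1]]])

```text
time: 15.45
position: [0.4881, -0.3007, 0.1363]
tool_rot: [2.75, 1.519, 0.0]
ft_force: [0.7, -0.6, -1.4]
grip_width: 0.182
grip_force: 40.0
```

```bash
python3 - <<'E'
from h import *
st()
t=ctrl.get_image("top")
for b in blobs(t,(0,150,60),(8,255,255),(380,200,520,330)):print(b[0],np.round(plane("top",b[2],.09),4).tolist())
E
```

```text
t 15.45 p [ 0.4881 -0.3007  0.1363] yaw 1.009 z [ 0. -0. -1.] F [ 0.7 -0.6 -1.4] gw 0.182 gf 40.0
```

>>> play_rows(increments=[[[0,0,-0.1,0,0,0,-1],[0,0,-0.3,0,0,0,-1],[0,0,-0.6,0,0,0,-1],[0,0,-0.9,0,0,0,-1],[0,0,-0.9,0,0,0,-1],[0,0,-0.9,0,0,0,-1]]])

```text
time: 16.1
position: [0.4877, -0.3005, 0.2264]
tool_rot: [2.75, 1.519, -0.001]
ft_force: [-0.7, -0.8, -2.0]
grip_width: 0.177
grip_force: 40.0
```

```bash
python3 - <<'E'
from h import *
st();t=ctrl.get_image("top");s=ctrl.get_image("side")
for n,im,roi in(("top",t,(380,180,520,350)),("side",s,(230,120,360,230))):
    for b in blobs(im,(0,150,60),(8,255,255),roi):print(n,b[0],b[1],b[2].tolist())
w=-.02+np.pi/2
plan([(.495,-.22,.262,1.15),(.505,-.14,.262,1.3),(.52,-.06,.262,1.5),(.54,.0137,.262,w)])
E
```

```text
t 16.1 p [ 0.4877 -0.3005  0.2264] yaw 1.009 z [-0. -0. -1.] F [-0.7 -0.8 -2. ] gw 0.177 gf 40.0
side 44.5 [308.6 165. ] [[304.29998779296875, 169.8000030517578], [307.1000061035156, 158.8000030517578], [312.8999938964844, 160.1999969482422], [310.20001220703125, 171.3000030517578]]
side 23.0 [253.3 184.4] [[248.1999969482422, 185.10000610351562], [249.10000610351562, 181.5], [258.29998779296875, 183.8000030517578], [257.3999938964844, 187.39999389648438]]
[0.722, -0.359, -0.373, -0.002, -0.0, -0.09] rows 2 
[0.771, -0.235, 0.0, -0.0, -0.0, -0.095] rows 2 
[0.811, -0.07, 0.0, -0.0, -0.0, -0.127] rows 2 
[0.749, 0.147, 0.0, -0.0, -0.0, -0.033] rows 2
```

>>> play_rows(increments=[[[0.36,-0.18,-0.2,0,0,-0.045,-1],[0.72,-0.36,-0.37,0,0,-0.09,-1],[0.72,-0.36,-0.37,0,0,-0.09,-1],[0.72,-0.36,-0.37,0,0,-0.09,-1]]])

```text
time: 16.6
position: [0.4956, -0.2192, 0.2624]
tool_rot: [-2.633, -1.712, 0.002]
ft_force: [-0.5, -0.5, -2.8]
grip_width: 0.181
grip_force: 40.0
```

>>> play_rows(increments=[[[0.39,-0.12,0,0,0,-0.05,-1],[0.77,-0.235,0,0,0,-0.095,-1],[0.77,-0.235,0,0,0,-0.095,-1],[0.77,-0.235,0,0,0,-0.095,-1]]])

```text
time: 17.0
position: [0.5051, -0.1408, 0.2619]
tool_rot: [-2.5, -1.9, 0.003]
ft_force: [-0.1, -0.2, -2.9]
grip_width: 0.182
grip_force: 40.0
```

>>> play_rows(increments=[[[0.4,-0.035,0,0,0,-0.06,-1],[0.81,-0.07,0,0,0,-0.127,-1],[0.81,-0.07,0,0,0,-0.127,-1],[0.81,-0.07,0,0,0,-0.127,-1]]])

```text
time: 17.4
position: [0.5204, -0.0618, 0.2624]
tool_rot: [-2.3, -2.139, 0.002]
ft_force: [-0.7, -1.0, -3.1]
grip_width: 0.179
grip_force: 40.0
```

>>> play_rows(increments=[[[0.37,0.07,0,0,0,-0.016,-1],[0.75,0.147,0,0,0,-0.033,-1],[0.75,0.147,0,0,0,-0.033,-1],[0.75,0.147,0,0,0,-0.033,-1],[0.75,0.147,0,0,0,-0.033,-1],[0.75,0.147,0,0,0,-0.033,-1]]])

```text
time: 18.0
position: [0.5406, 0.0106, 0.2628]
tool_rot: [2.248, 2.195, -0.002]
ft_force: [0.2, -0.2, -2.9]
grip_width: 0.178
grip_force: 40.0
```

```bash
python3 - <<'E'
from h import *
st();t=ctrl.get_image("top");s=ctrl.get_image("side")
a=cv2.resize(s[170:310,280:400],(430,500),interpolation=cv2.INTER_CUBIC)
b=cv2.resize(t[190:310,240:360],(370,370),interpolation=cv2.INTER_CUBIC)
cv2.imwrite("pics/c7.png",np.hstack([a,cv2.copyMakeBorder(b,0,130,0,0,0)])[:,:,::-1])
for b in blobs(s,(0,150,60),(8,255,255),(280,150,420,300)):print(b[0],b[1],b[2].tolist())
plan([(.544,.0137,.215,-.02+np.pi/2)])
E
```

```text
t 18.0 p [0.5406 0.0106 0.2628] yaw 1.547 z [-0.001 -0.001 -1.   ] F [ 0.2 -0.2 -2.9] gw 0.178 gf 40.0
57.5 [335.8 211.4] [[329.20001220703125, 208.89999389648438], [335.20001220703125, 204.3000030517578], [342.3999938964844, 213.89999389648438], [336.3999938964844, 218.5]]
[0.023, 0.033, 0.48, -0.0, 0.0, -0.001] rows 1
```

View pics/c7.png

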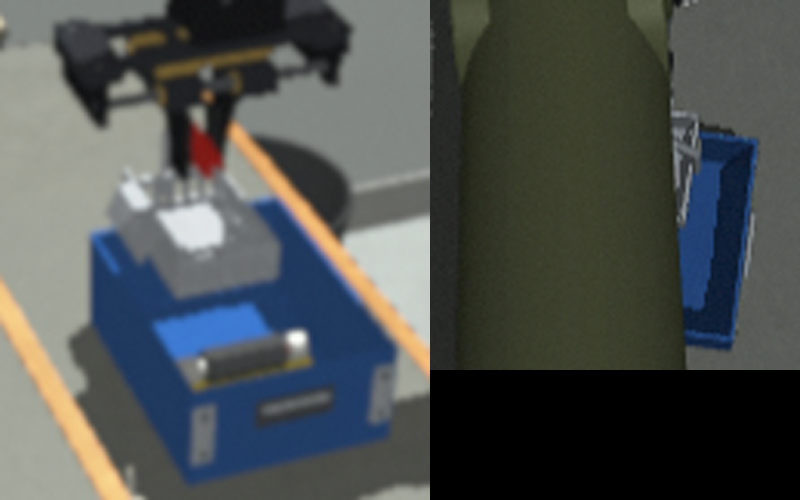

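The basket hangs level from the gripper. Its lip (white, at about 130,190 in the crop) is over the far wall, and the gauge lies undisturbed on the pad. I check the box model and the basket's offset by projecting them into the side view.

```bash
python3 - <<'E'
from h import *
s=ctrl.get_image("side")
c=np.array([.505,.0145,0]);R=Rot.from_euler("z",-.02).as_matrix()
for l in([.079,.104,.084],[.079,-.104,.084],[-.079,-.104,.084],[-.079,.104,.084]):print("rim",np.round(proj("side",c+R@l),1),"top",np.round(proj("top",c+R@l),1))
g=np.array([.5406,.0106,.2628-.051])
for l in([0,.033,0],[0,-.033,0],[.038+10e-3,.035,-.044],[.038+10e-3,-.035,-.044],[.03-.0+.004,.055,-.044]):print("basket",np.round(proj("side",g+R@l),1))
a=cv2.resize(s[195:295,295:395],(600,600),interpolation=cv2.INTER_NEAREST)
cv2.imwrite("pics/c8.png",a[:,:,::-1])
E
```

```text
rim [[331.9 279.5]] top [[260.3 223.9]]
rim [[303.3 234.1]] top [[346.3 234.6]]
rim [[356.3 223.6]] top [[338.3 300.4]]
rim [[390.  266.4]] top [[249.6 288.9]]
basket [[338.7 216.7]]
basket [[328.7 203.4]]
basket [[320.2 235.7]]
basket [[310.4 221. ]]
basket [[328.6 239. ]]
```

View pics/c8.png

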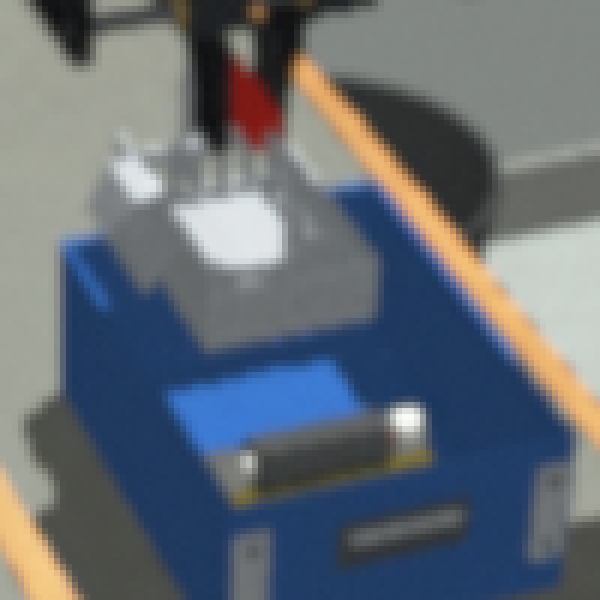

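Tenth picture: the gauge is on the pad, the basket is over the box and its lip spans the far wall. The far rim corner at (305,234.5) and the bar end at (339,216) agree with the model to about 1 px. I use numbers only from here on.

>>> play_rows(increments=[[[0.025,0.034,0.2,0,0,0,-1],[0.025,0.034,0.4,0,0,0,-1],[0.025,0.034,0.55,0,0,0,-1],[0.025,0.034,0.55,0,0,0,-1],[0.025,0.034,0.55,0,0,0,-1],[0.025,0.034,0.55,0,0,0,-1]]])

```text
time: 18.75
position: [0.5448, 0.0155, 0.2093]
tool_rot: [2.242, 2.198, 0.002]
ft_force: [0.4, -0.7, -2.7]
grip_width: 0.178
grip_force: 40.0
```

```bash
python3 - <<'E'
from h import *
st()
plan([(.544,.0137,.19,-.02+np.pi/2)])
E
```

```text
t 18.75 p [0.5448 0.0155 0.2093] yaw 1.551 z [ 0.002 -0.    -1.   ] F [ 0.4 -0.7 -2.7] gw 0.178 gf 40.0
[-0.018, -0.008, 0.193, 0.001, 0.0, 0.0] rows 1
```

>>> play_rows(increments=[[[-0.015,-0.007,0,0,0,0,-1],[-0.015,-0.007,0.03,0,0,0,-1],[-0.015,-0.007,0.06,0,0,0,-1],[-0.015,-0.007,0.09,0,0,0,-1],[-0.015,-0.007,0.12,0,0,0,-1],[-0.015,-0.007,0.12,0,0,0,-1]]])

```text
time: 19.35
position: [0.5431, 0.014, 0.1956]
tool_rot: [-2.243, -2.199, 0.001]
ft_force: [0.5, 0.7, -2.8]
grip_width: 0.181
grip_force: 40.0
```

>>> play_rows(increments=[[[0,0,0.02,0,0,0,-1],[0,0,0.04,0,0,0,-1],[0,0,0.06,0,0,0,-1],[0,0,0.06,0,0,0,-1]]])

```text
time: 19.75
position: [0.5432, 0.014, 0.1899]
tool_rot: [-2.243, -2.199, 0.001]
ft_force: [0.1, -0.3, -2.1]
grip_width: 0.183
grip_force: 40.0
```

```bash
python3 - <<'E'
from h import *
st()
E
```

```text
t 19.75 p [0.5432 0.014  0.1899] yaw 1.551 z [-0.001 -0.    -1.   ] F [ 0.1 -0.3 -2.1] gw 0.183 gf 40.0
```

>>> play_rows(increments=[[[0,0,0.02,0,0,0,-1],[0,0,0.04,0,0,0,-1],[0,0,0.055,0,0,0,-1],[0,0,0.055,0,0,0,-1]]])

```text
time: 20.15
position: [0.5433, 0.014, 0.1844]
tool_rot: [-2.243, -2.199, 0.001]
ft_force: [0.2, -0.7, -2.3]
grip_width: 0.176
grip_force: 40.0
```

>>> play_rows(increments=[[[0,0,0.01,0,0,0,-1],[0,0,0.02,0,0,0,-1],[0,0,0.02,0,0,0,-1]]])

```text
time: 20.45
position: [0.5434, 0.014, 0.1826]
tool_rot: [-2.243, -2.199, 0.0]
ft_force: [1.2, 0.3, -3.7]
grip_width: 0.181
grip_force: 40.0
```

```bash
python3 - <<'E'
from h import *
st();st()
E
```

```text
t 20.45 p [0.5434 0.014  0.1826] yaw 1.551 z [-0. -0. -1.] F [ 1.2  0.3 -3.7] gw 0.181 gf 40.0
t 20.45 p [0.5434 0.014  0.1826] yaw 1.551 z [-0. -0. -1.] F [ 1.2  0.3 -3.7] gw 0.181 gf 40.0
```

Still carrying the full weight, so I lower by about 1 mm at a time until the rim takes it.

>>> play_rows(increments=[[[0,0,0.01,0,0,0,-1],[0,0,0.01,0,0,0,-1],[0,0,0.01,0,0,0,-1]]])

```text
time: 20.75
position: [0.5435, 0.014, 0.182]
tool_rot: [2.243, 2.199, -0.0]
ft_force: [-0.7, 0.0, -0.2]
grip_width: 0.182
grip_force: 40.0
```

>>> play_rows(increments=[[[0,0,0.01,0,0,0,-1],[0,0,0.01,0,0,0,-1],[0,0,0.01,0,0,0,-1]]])

```text
time: 21.05
position: [0.5434, 0.0141, 0.1818]
tool_rot: [2.243, 2.199, -0.001]
ft_force: [-4.3, -1.1, 7.3]
grip_width: 0.18
grip_force: 40.0
```

The hook rests on the rim at TCP z 0.182, as predicted. To avoid a drop, I tilt the basket gently about the rim into its hanging sag before opening.

>>> play_rows(increments=[[[0,0,-0.005,0,0,0,-1],[-0.02,0,-0.005,0,0,0,-1],[0,-0.025,0.005,-0.016,0,0,-1],[0,-0.05,0.013,-0.032,0,0,-1],[0,-0.05,0.013,-0.032,0,0,-1]]], squeeze=15)

```text
time: 21.55
position: [0.5379, 0.0134, 0.1798]
tool_rot: [2.217, 2.173, 0.053]
ft_force: [-3.9, -0.6, 5.8]
grip_width: 0.182
grip_force: 15.0
```

>>> play_rows(increments=[[[0,-0.025,0.009,-0.016,0,0,-1],[0,-0.038,0.014,-0.025,0,0,-1],[0,-0.038,0.014,-0.025,0,0,-1]]])

```text
time: 21.85
position: [0.5341, 0.0136, 0.1785]
tool_rot: [2.197, 2.153, 0.093]
ft_force: [-6.3, -2.1, 8.9]
grip_width: 0.181
grip_force: 15.0
```

>>> play_rows(increments=[[[0,0,0,0,0,0,-0.6],[0,0,0,0,0,0,-0.5],[0,0,0,0,0,0,-0.3],[0,0,0,0,0,0,0],[0,0,0,0,0,0,0.2],[0,0,0,0,0,0,0.2],[0,0,0,0,0,0,0.2]]])

```text
time: 22.55
position: [0.5348, 0.0142, 0.1779]
tool_rot: [2.196, 2.154, 0.097]
ft_force: [-0.2, 0.3, -0.2]
grip_width: 0.575
grip_force: 0.0
```

```bash
python3 - <<'E'
from h import *
st();s=ctrl.get_image("side");t=ctrl.get_image("top")
for b in blobs(s,(0,150,60),(8,255,255),(280,150,420,300)):print(b[0],b[1],b[2].tolist())
print(np.round(proj("side",[[.54,.0137,.127],[.54,.0467,.127]]),1))
E
```

```text
t 22.55 p [0.5348 0.0142 0.1779] yaw 1.551 z [ 0.09  -0.002 -0.996] F [-0.2  0.3 -0.2] gw 0.575 gf 0.0
62.5 [335.5 239. ] [[327.0, 235.0], [331.5, 230.5], [344.0, 243.0], [339.5, 247.5]]
[[333.1 238.6]
 [338.3 245.6]]
```

>>> play_rows(increments=[[[0,0,-0.2,0,0,0,0.2],[0,0,-0.4,0,0,0,0.2],[0,0,-0.7,0,0,0,0.2],[0,0,-0.9,0,0,0,0.2],[0,0,-0.9,0.057,0,0,0.2],[0,0,-0.9,0.057,0,0,0.2]]])

```text
time: 23.25
position: [0.528, 0.0139, 0.268]
tool_rot: [-2.244, -2.199, -0.002]
ft_force: [-0.6, -0.1, -1.8]
grip_width: 0.595
grip_force: 0.0
```

>>> play_rows(increments=[[[-0.9,-0.3,-0.1,0,0,0,0.2],[-0.9,-0.3,-0.1,0,0,0,0.2],[-0.9,-0.3,-0.1,0,0,0,0.2]]])

```text
time: 23.55
position: [0.493, -0.082, 0.2769]
tool_rot: [2.253, 2.187, -0.005]
ft_force: [0.5, -0.2, -0.2]
grip_width: 0.603
grip_force: 0.0
```

>>> play_rows(increments=[[[-0.9,0,0,0,0,0,0.2],[-0.9,0,0,0,0,0,0.2],[-0.9,0,0,0,0,0,0.2]]])

```text
time: 23.85
position: [0.4917, -0.1716, 0.2764]
tool_rot: [2.253, 2.188, -0.003]
ft_force: [-0.7, -0.3, 0.7]
grip_width: 0.601
grip_force: 0.0
```

>>> play_rows(increments=[[[-0.9,0,0,0,0,0,0.2],[-0.9,0,0,0,0,0,0.2],[-0.9,0,0,0,0,0,0.2]]])

```text
time: 24.15
position: [0.4896, -0.2612, 0.2762]
tool_rot: [2.252, 2.189, -0.002]
ft_force: [-0.6, 1.1, -0.6]
grip_width: 0.601
grip_force: 0.0
```

```bash
python3 - <<'E'
from h import *
st();s=ctrl.get_image("side");t=ctrl.get_image("top")
B={}
for n,im,roi in(("side",s,(290,190,400,300)),("top",t,(240,205,360,310))):
    for b in blobs(im,(0,150,60),(8,255,255),roi):
        print(n,b[0],b[1],b[2].tolist());B.setdefault(n,b)
print("bar centre",tri([B["side"][1]],[B["top"][1]]))
def ends(P):
    e=sorted([((P[i]+P[(i+1)%4])/2,np.linalg.norm(P[i]-P[(i+1)%4])) for i in range(4)],key=lambda q:q[1])[:2];return [x[0] for x in e]
es=sorted(ends(B["side"][2]),key=lambda p:-p[1]);et=sorted(ends(B["top"][2]),key=lambda p:p[0])
print("ends (+y,-y)",[np.round(x[0],4).tolist()+[round(x[1],4)] for x in tri(es,et)])
# white lip/steel and gauge black blobs in box, side and top
for n,im,roi in(("side",s,(300,240,400,300)),("top",t,(245,215,352,305))):
    h=cv2.cvtColor(im,cv2.COLOR_RGB2HSV);m=cv2.inRange(h,np.array((0,0,95)),np.array((180,60,255)))[roi[1]:roi[3],roi[0]:roi[2]]
    cs,_=cv2.findContours(m,cv2.RETR_EXTERNAL,cv2.CHAIN_APPROX_NONE,offset=roi[:2])
    for c in cs:
        if cv2.contourArea(c)>12:print("steel",n,cv2.contourArea(c),cv2.boundingRect(c))
print("pred lip corners top",np.round(proj("top",[[.592,.0487,.087],[.592,-.0213,.087]]),1))
E
```

```text
t 24.15 p [ 0.4896 -0.2612  0.2762] yaw 1.542 z [-0.001 -0.002 -1.   ] F [-0.6  1.1 -0.6] gw 0.601 gf 0.0
side 62.5 [335.8 238.2] [[329.20001220703125, 232.5], [333.6000061035156, 229.8000030517578], [342.3999938964844, 243.89999389648438], [338.0, 246.60000610351562]]
top 147.0 [299.2 244.9] [[284.5, 246.0], [285.5, 239.60000610351562], [313.79998779296875, 243.89999389648438], [312.79998779296875, 250.3000030517578]]
bar centre [(array([0.53426158, 0.01455617, 0.12777288]), np.float64(0.0023934867683533677))]
ends (+y,-y) [[0.536, 0.0471, 0.1277, np.float64(0.0017)], [0.5325, -0.018, 0.1286, np.float64(0.0022)]]
steel side 64.5 (334, 284, 6, 16)
steel side 88.5 (300, 275, 18, 25)
steel side 274.5 (382, 272, 18, 28)
steel side 28.0 (360, 263, 7, 10)
steel side 32.0 (300, 248, 6, 10)
steel side 302.0 (377, 240, 23, 29)
steel side 929.0 (309, 240, 50, 38)
steel top 22.0 (310, 301, 23, 4)
steel top 390.0 (277, 242, 31, 24)
steel top 505.5 (338, 240, 14, 65)
steel top 356.0 (279, 226, 44, 17)
steel top 1179.5 (245, 215, 81, 90)
pred lip corners top [[288.6 224.1]
 [317.7 227.2]]
```

```bash
python3 -c "
from bench import ctrl
print(ctrl.close_job())"
```

```text
the job is handed in; nothing more can be done
None
```

I handed the job in at about 24 s: the gauge lies along the pad and the basket hangs mid-wall on the far rim. By triangulated position rather than a final picture, it hangs near level, about 9 mm clear of the gauge.

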